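# Chuck the drill bit, then find the keyway and hold the holder home in the bit sharpener

## Task

The drill bit stands loose in the holder of the bench bit sharpener. First turn the bright upper sleeve of the holder clockwise, seen from above, until the three jaws have closed tight on the bit. Then grip the dark knurled collar below the sleeve, turn it while pressing it down until its hidden keyways drop over the pins in the port, push it fully home against its spring, which brings the point to the wheel inside, and finish while still gripping the collar and holding it down there; do not let go. Leave the oil can, tape measure and pliers alone.

Things in the scene. Friction and masses are not known exactly. Their poses are not given: they have to be found in the camera images.
- sharpener: bench drill-bit sharpener, fixed: low dark-blue housing 180 long (its x) x 120 wide (its y) mm, its flat deck 50 mm above the table; at the back (from 50 mm behind the port axis) a lying motor up to 86 mm high and a battery pack. Origin on the table under the vertical axis of the port; x to the machine's back, z up. The bit holder stands upright in the port on this axis.
- collar_mid (a point): on the port axis at mid-height of the dark knurled steel collar (48 mm diameter, 36 mm high: 18 mm up and down from here), the lower, wider part of the holder. Height 90 mm when the holder is up, 76 mm fully home. Within 50 mm of the axis nothing beside the holder is higher than 56 mm. The point does not turn with the collar.
- sleeve_mid (a point): on the port axis at mid-height of the bright knurled sleeve, the upper part of the holder (40 mm diameter, 16 mm high; lower edge 8 mm below here, 1 mm above the wider collar). Height 118 mm when the holder is up. The three jaws (within 17 mm of the axis) end 16 mm above this point, the bit 23 mm above it. The point does not turn.
- sleeve (a joint): turn of the sleeve relative to the collar, rad, growing clockwise seen from above; starts at 0 to 0.25 with the jaws open. It moves the three jaws inward together, 3 mm per rad; they meet the bit near 1.2 and are tight at about 1.35, where the sleeve stops; further turning only drags the whole holder round (harmless). Takes 0.12 N m and stays where left.
- plunger (a joint): how far the whole bit holder is pushed down into the port, m: 0 = up, as at the start; about 0.004 = stopped because the lip inside the collar lies on the pins; 0.014 = fully home on its stop. A spring pushes it up: about 6 N starts it down, 10 N holds it home, and it rises again when let go.
- collar: the dark knurled collar; origin on the port axis 90 mm below its middle, z up. Turns endlessly either way, stiffly (0.4 N m), with sleeve, jaws and bit, and stays where left. Inside are three keyways 120 degrees apart, unmarked outside; the port has three pins 120 degrees apart. At the start a clockwise turn of 0.5 to 1.5 rad brings keyways over pins (or the rest of 2.09 rad the other way).
- holder: the bit holder's chuck with seat, jaws, sleeve and collar; turns with the collar; origin as that of the collar. The keyways (8 mm wide at 20 mm radius, pins 4 mm) slip over the pins within about 0.1 rad either side; only then does the holder go down past 0.004 m, and it then no longer turns; twisted hard against the pins it can bind, so ease the twist while pushing home.
- bit: the drill bit, 10 mm diameter, 72 mm long, 45 g, loose, standing point down in the holder, the last 7 mm of its plain shank above the jaws; origin at its lower end, z up along its axis.
- oil_can: red oil can with a thin spout, 68 x 97 x 159 mm, loose on the table; origin at its foot; to be left alone.
- tape_measure: yellow tape measure, 34 x 78 x 64 mm, loose on the table; origin at its foot; to be left alone.
- pliers: pliers with black grips, 170 x 60 x 14 mm, loose on the table; origin at the underside; to be left alone.

How it is judged (in metres and radians):
On the way, in this order (a step that is already met when the one before it is completed fails the run):
1. the three jaws are closed tight on the bit, which stands upright in the holder (value of joint sleeve above 1.12 rad and contact force between bit and holder above 5 N and angle between bit's own z axis and vertical below 0.06 rad), for 0.2 s.
2. the gripped collar has dropped over the pins and is pushed fully home (value of joint plunger above 0.0115 m and contact force between the fingers and collar above 4 N), for 0.3 s.
At the end, for the whole second after the job is handed in: The fingers grip the collar (more than 4 N) and hold it pushed down at least 11.5 mm of its 14 mm, at rest, through the last second; the sleeve stands past 1.12 rad with the jaws pressing on the bit (more than 5 N), and the bit stands within 0.06 rad of upright in the holder (all of step 1 and all of step 2 and velocity of joint plunger below 0.02 m/s); the arm keeps its last pose, push and grip.
It fails at once if the oil can is shifted by more than 2 cm or knocked over (distance of oil_can from where it was at the start of the episode above 0.02 m or angle between oil_can's own z axis and vertical above 0.5 rad).
It fails at once if the tape measure is shifted by more than 2 cm or knocked over (distance of tape_measure from where it was at the start of the episode above 0.02 m or angle between tape_measure's own z axis and vertical above 0.5 rad).
It fails at once if the pliers is shifted by more than 2 cm or knocked over (distance of pliers from where it was at the start of the episode above 0.02 m or angle between pliers's own z axis and vertical above 0.5 rad).
It also fails if it takes over 51 s, if anything falls off the work surface, if the arm or the gripper's body presses on something with over 40 N, if the wrist force passes 120 N, or if a joint passes its speed limit or range.

## Robot

A 6-joint arm with a two-finger parallel gripper is mounted at the origin on a cart in front of the work surface, level with it; the furniture and walls round the work are solid. World frame = base frame: x ahead of the robot, y to its left, z up, the work surface at z = 0. Lengths are in mm, angles in rad, forces in N, time in s.
With the tool pointing down it reaches from about 350 to 875 mm from the base axis. Payload 4.2 kg.
Tool frame: the origin (TCP) lies at the very end of the fingers, on their centre line; the grasp point (between the pads) lies 19 mm behind it; z points along the fingers, y is the line along which they close (so a half turn about z gives the same grasp; the last joint's range is limited). The gripper opens to 85 mm and grips with 20 to 120 N. Pads are 22 mm wide; open, the fingers measure 114 mm over their backs; the gripper's body (76 mm by 85 mm) begins 54 mm behind the grasp point. The pads swing forward as they close: fully open they stand 13 mm farther back than shut.
Start: joints at [1.369, 0.385, 0.008, 0, -1.194, -0.259], TCP at [277.882, 559.804, 193.012] pointing down, gripper open.
Joint ranges: [-3.14, 3.14], [-1.21, 2.06], [-1.07, 1.41], [-3.16, 2.05], [-2.99, -0.16], [-3.1, 3.1]. Speed limits (rad/s): [2.79, 2.79, 3.14, 3.14, 3.14, 3.14].

## Interface

Orientations are given as a unit quaternion [x, y, z, w].
In Python, from plant import manip, imaging, job_done gives the robot as it stands. Calls block until the motion is done:
- manip.move_to(position, orientation): joint-space move of the TCP to a pose.
- manip.move_straight(position, rotation=None, rate=150, force_limit=None): straight line of the TCP; rotation=None keeps the orientation; rate is the mean speed in mm/s. With force_limit (N) it stops when the force on the tool has changed by that much, and returns True; else False.
- manip.move_j(angles): joint-space move.
- manip.release() and manip.grasp(strength=None): open the fingers fully, or close them until they stop; strength is the grip in N (None keeps the last).
- manip.wait(seconds).
- manip.solve_ik(position, orientation): joint angles nearest the present ones, or None.
- imaging.snapshot(name): name is "scene" or "top" or "wrist"; returns the picture (420x560x3 uint8, red, green, blue); there is no depth.
- imaging.camera_info(name): a dict with "K" (3x3 intrinsics, pixels), "world_from_camera" (4x4, takes a point from camera to world coordinates); the wrist camera has in their place "hand_eye" (4x4, takes a point from camera to tool coordinates, whose origin is the TCP and whose axes are the flange's). Camera axes: x right, y down, z forward; pixel columns grow to the right and rows downward; lengths in mm; the calibration is good to about 2 mm. A picture is of the moment at which its call begins: read the wrist's pose just before it. camera_info takes no time and is no camera call.
A pose or a line that the arm cannot do raises manip.PlanningError and nothing moves.
- job_done(): hands the job in; it is judged then, once.
Readings, each from a call of its own:
- manip.read_t(): time.
- manip.read_joint_pos(): joint angles.
- manip.read_joint_vel(): joint speeds.
- manip.read_joint_efforts(): joint torques, N m.
- manip.read_eef_pos(): TCP position.
- manip.read_tcp_rot(): TCP orientation.
- manip.read_force(): force on the tool from outside, world axes, zero at the start.
- manip.read_moment(): the same for the moment, N m.
- manip.read_gripper_width(): finger opening in mm.
- manip.read_grasp_force(): force on a finger pad.
Only numpy, scipy, OpenCV 4.12 (cv2) and the standard library are available. Lean on these libraries where they do the work, as an engineer would, in place of code of your own. Each camera call takes 0.05 s, during which the arm holds its last target. There are 200 camera calls.

## Working session

There is one attempt and no reset: what is moved stays moved. The work goes in short steps, each a Python script; the robot and the scene stay as the last script left them, time stands still between calls to the robot, and variables do not carry over. Pictures are saved under pics/ and viewed, at most 10 in all, crops included, and the job is handed in when it is done.

```bash
mkdir -p pics; ls
python3 - <<'E'
from plant import manip, imaging
import cv2,numpy as np
for n in ("scene","top"):
    im=imaging.snapshot(n); cv2.imwrite(f"pics/{n}0.png",im[:,:,::-1])
    c=imaging.camera_info(n); print(n,np.round(c["K"],1).tolist(),np.round(c["world_from_camera"],3).tolist())
print(np.round(imaging.camera_info("wrist")["hand_eye"],3).tolist(),manip.read_tcp_rot(),manip.read_t())
E
```

```text
pics
scene [[467.7, 0.0, 279.5], [0.0, 467.7, 210.0], [0.0, 0.0, 1.0]] [[-0.678, -0.353, 0.645, 82.434], [-0.735, 0.33, -0.592, 549.897], [-0.003, -0.875, -0.483, 516.249], [0.0, 0.0, 0.0, 1.0]]
top [[393.1, 0.0, 275.9], [0.0, 393.1, 205.5], [0.0, 0.0, 1.0]] [[0.008, -0.983, 0.182, 492.666], [-1.0, -0.002, 0.031, 50.526], [-0.03, -0.183, -0.983, 943.607], [0.0, 0.0, 0.0, 1.0]]
[[0.0, -0.955, -0.298, 75.852], [1.0, -0.0, 0.001, 0.835], [-0.001, -0.298, 0.955, -181.255], [0.0, 0.0, 0.0, 1.0]] [ 9.73561038e-01 -2.28424942e-01 -1.73704077e-04  9.60055301e-04] 0.1
```

View pics/scene0.png

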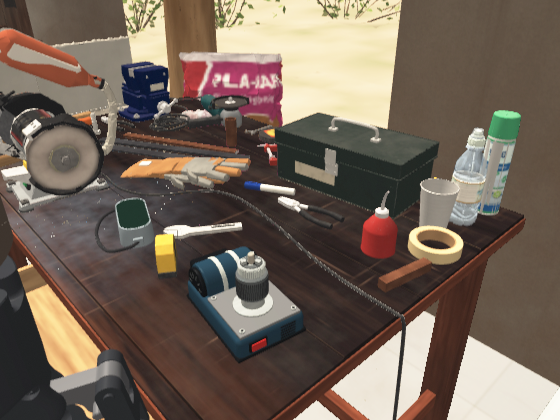

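View pics/top0.png

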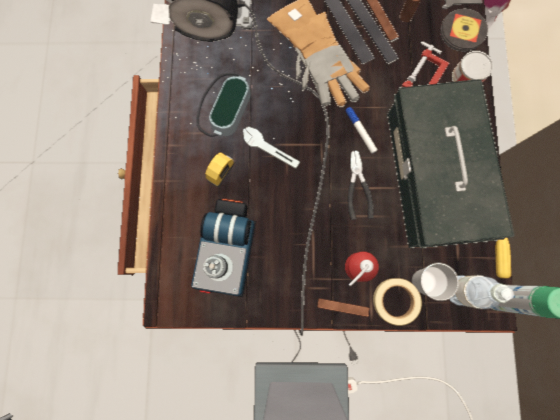

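The scene view shows the holder at about (251,278), with the oil can, tape measure and pliers well clear of it. The top view has the holder at about (214,266). I'll zoom in on both.

```bash
cat > h.py <<'E'
import numpy as np
from plant import manip, imaging
def ray(name,u,v,z):
    c=imaging.camera_info(name);T=np.array(c["world_from_camera"])
    d=T[:3,:3]@np.linalg.inv(c["K"])@[u,v,1]
    return T[:3,3]+d*(z-T[2,3])/d[2]
def proj(name,p):
    c=imaging.camera_info(name);T=np.linalg.inv(c["world_from_camera"])
    q=np.array(c["K"])@(T[:3,:3]@p+T[:3,3]); return q[:2]/q[2]
E
python3 - <<'E'
from h import *
import cv2
a=cv2.imread("pics/scene0.png")[240:330,205:295]; b=cv2.imread("pics/top0.png")[225:315,170:260]
cv2.imwrite("pics/z.png",np.hstack([cv2.resize(i,(400,400),interpolation=cv2.INTER_CUBIC) for i in(a,b)]))
print(ray("top",214,266,134),ray("scene",250,256,134))
E
```

```text
[516.73663128 202.01489421 134.        ] [520.46636376 205.22093767 134.        ]
```

View pics/z.png

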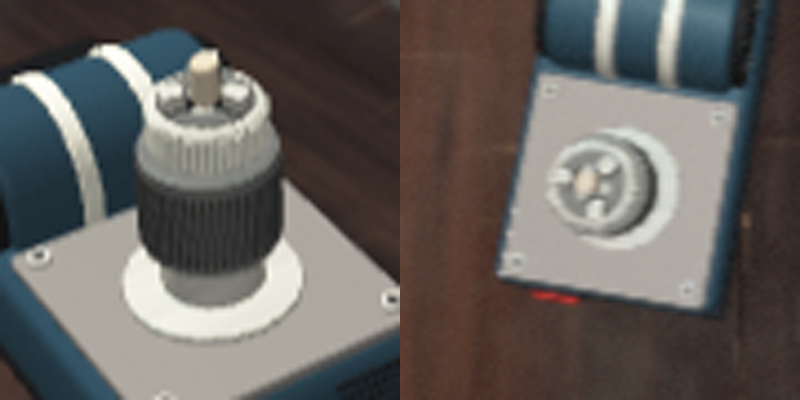

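```bash
cat >> h.py <<'E'
from scipy.spatial.transform import Rotation as Ro
def ori(a):
    c,s=np.cos(a),np.sin(a)
    return Ro.from_matrix(np.array([[c,s,0],[s,-c,0],[0,0,-1.]])).as_quat()
E
python3 - <<'E'
from h import *
t=lambda u,v:(170+(u-400)*.225,225+v*.225); s=lambda u,v:(205+u*.225,240+v*.225)
print("bit top",ray("top",*t(588,178),141),ray("scene",*s(204,55),141))
print("sleeve top ctr",ray("top",*t(598,190),126),ray("scene",*s(207,112),126))
print("ring",ray("top",*t(620,187),51),ray("scene",*s(212,284),51))
P=[(540,72),(740,98),(700,312),(498,278)]
C=np.array([ray("top",*t(*p),50) for p in P]);print(C)
R=Ro.from_quat(manip.read_tcp_rot()).as_matrix();print("a now",np.arctan2(R[1,0],R[0,0]))
for a in np.arange(-3,3.3,.5):
    j=manip.solve_ik([518,203,109],ori(a)); print(round(a,1),None if j is None else np.round(j,2))
E
```

```text
bit top [518.41198812 204.24479197 141.        ] [518.58158026 204.80736986 141.        ]
sleeve top ctr [513.40864953 202.23893857 126.        ] [510.35644112 211.01419919 126.        ]
ring [516.89265314 204.99138801  51.        ] [514.73405819 208.31799112  51.        ]
[[575.13196726 248.53410843  50.        ]
 [562.33515105 145.01463598  50.        ]
 [455.34716593 162.80900486  50.        ]
 [471.15456275 265.42791757  50.        ]]
a now -0.46091921339263375
-3.0 [ 0.66  0.35 -0.28  0.   -0.94 -2.09]
-2.5 [ 0.66  0.35 -0.28  0.   -0.94 -1.59]
-2.0 [ 0.66  0.35 -0.28  0.   -0.94 -1.09]
-1.5 [ 0.66  0.35 -0.28  0.   -0.94 -0.59]
-1.0 [ 0.66  0.35 -0.28  0.   -0.94 -0.09]
-0.5 [ 0.66  0.35 -0.28  0.   -0.94  0.41]
0.0 [ 0.66  0.35 -0.28  0.   -0.94  0.91]
0.5 [ 0.66  0.35 -0.28  0.   -0.94  1.41]
1.0 [ 0.66  0.35 -0.28  0.   -0.94  1.91]
1.5 [ 0.66  0.35 -0.28  0.   -0.94  2.41]
2.0 [ 0.66  0.35 -0.28  0.   -0.94  2.91]
2.5 [ 0.66  0.35 -0.28  0.   -0.94 -2.88]
3.0 [ 0.66  0.35 -0.28  0.   -0.94 -2.38]
```

Run:
```python
from h import *
import cv2
manip.move_to([516.5,204.5,190],ori(1.2))
H=np.eye(4);H[:3,:3]=Ro.from_quat(manip.read_tcp_rot()).as_matrix();H[:3,3]=manip.read_eef_pos()
c=imaging.camera_info("wrist");np.savez("w1",T=H@c["hand_eye"],K=c["K"])
im=imaging.snapshot("wrist");cv2.imwrite("pics/w1.png",im[:,:,::-1])
T=np.linalg.inv(H@c["hand_eye"])
for z in(141,126,51):
    q=np.array(c["K"])@(T[:3,:3]@[516.5,204.5,z]+T[:3,3]);print(z,q[:2]/q[2])
print(manip.read_eef_pos(),manip.read_t())
```

```text
141 [279.18009466 213.39169021]
126 [279.15913551 207.20501973]
51 [279.08177865 184.37101199]
[516.42778694 204.93231177 189.9614657 ] 2.175
```

View pics/w1.png

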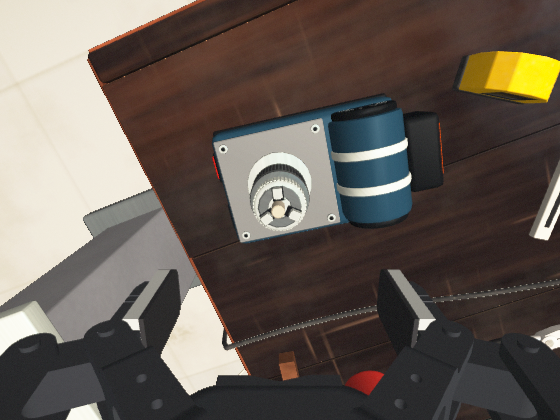

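The wrist view has the bit top at (279,211), and the ring centre at about (280,184) matches its prediction to 1 px. That puts the axis at about (516.5, 204.5), so I'll grip the sleeve.

Run:
```python
from h import *
import cv2
print(manip.move_straight([516.5,204.5,109.5],ori(1.2),rate=80,force_limit=8))
f0=manip.read_force()
manip.grasp(50)
print(manip.read_gripper_width(),manip.read_grasp_force(),f0,manip.read_force(),manip.read_moment(),manip.read_eef_pos(),manip.read_t())
cv2.imwrite("pics/w2.png",imaging.snapshot("scene")[160:360,150:380,::-1])
```

```text
False
0.0977309368654486 0.0 [-0.13375627  0.48758374 -0.41300209] [-0.19481317 -0.36259565 -0.48544052] [ 0.01975695 -0.00257214  0.01550598] [516.49161948 204.48953683 109.48213497] 4.1
```

View pics/w2.png

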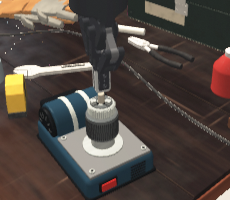

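Run:
```python
from h import *
import cv2
print(proj("scene",np.array([516.5,204.5,109.5]))-[205,180],proj("scene",np.array([516.5,204.5,141]))-[205,180])
a=imaging.snapshot("scene")[180:310,205:305,::-1];b=imaging.snapshot("wrist")[:,:,::-1]
cv2.imwrite("pics/w3.png",np.hstack([cv2.resize(a,(323,420),interpolation=3),cv2.resize(b,(470,420))]))
print(manip.read_gripper_width(),manip.read_joint_pos())
```

```text
[47.68896432 90.870763  ] [47.00032479 72.89431745]
0.17852450335191447 [ 6.68777812e-01  3.43348450e-01 -2.82405828e-01  1.55361967e-05
 -9.45094454e-01  2.10203624e+00]
```

View pics/w3.png

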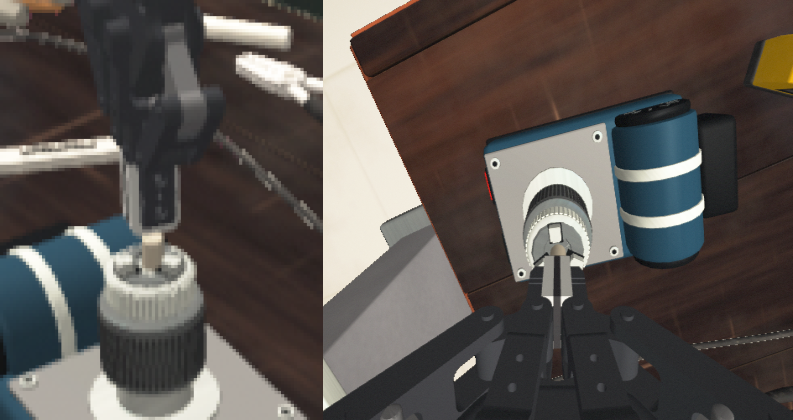

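Run:
```python
from h import *
import cv2
H=np.eye(4);H[:3,:3]=Ro.from_quat(manip.read_tcp_rot()).as_matrix();H[:3,3]=manip.read_eef_pos()
c=imaging.camera_info("wrist");K=np.array(c["K"]);T=H@c["hand_eye"];np.savez("w3",T=T,K=K);print(K,T.round(1))
for z in(141,126,51):
    q=K@np.linalg.inv(T)[:3]@[516.5,204.5,z,1];print(z,q[:2]/q[2])
q=K@np.linalg.inv(c["hand_eye"])[:3]@[0,0,0,1];print("tcp px",q[:2]/q[2])
T1=np.load("w1.npz")["T"]
def rr(T,u,v): return T[:3,3],T[:3,:3]@np.linalg.inv(K)@[u,v,1]
def tri(rs):
    A=np.zeros((3,3));b=np.zeros(3)
    for o,d in rs:
        d=d/np.linalg.norm(d);M=np.eye(3)-np.outer(d,d);A+=M;b+=M@o
    return np.linalg.solve(A,b)
cs=imaging.camera_info("scene");ct=imaging.camera_info("top")
def r2(c,u,v):
    T=np.array(c["world_from_camera"]);return T[:3,3],T[:3,:3]@np.linalg.inv(c["K"])@[u,v,1]
S=r2(cs,250.9,252.4);P=r2(ct,212.3,265.1)
print("scene+top",tri([S,P]),"w1+scene",tri([rr(T1,279,211),S]))
print("ring s+t",tri([r2(ct,219.5,267.1),r2(cs,252.7,303.9)]))
print("fingertip scene px z at axis",tri([r2(cs,205+152/3.23,180+231/3.23),(np.array([516.5,204.5,0.]),np.array([0,0,1.]))]))
cv2.imwrite("pics/w4.png",np.vstack([cv2.resize(imaging.snapshot("wrist")[170:320,200:360,::-1],(640,600),interpolation=3)]))
```

```text
[[340.1614783    0.         278.40817407]
 [  0.         340.1614783  208.59948863]
 [  0.           0.           1.        ]] [[ 9.000e-01 -3.000e-01 -1.000e-01  5.436e+02]
 [-4.000e-01 -9.000e-01 -3.000e-01  2.745e+02]
 [-0.000e+00  3.000e-01 -1.000e+00  2.907e+02]
 [ 0.000e+00  0.000e+00  0.000e+00  1.000e+00]]
141 [278.97673138 264.36683202]
126 [278.96308165 251.46342355]
51 [278.91817524 209.01233948]
tcp px [278.96001134 239.44585715]
scene+top [518.52061721 204.49401224 140.79194176] w1+scene [517.05271147 206.34058201 142.28850717]
ring s+t [517.21871244 205.82392187  47.94658443]
fingertip scene px z at axis [516.45088804 204.43831608 143.34715455]
```

View pics/w4.png

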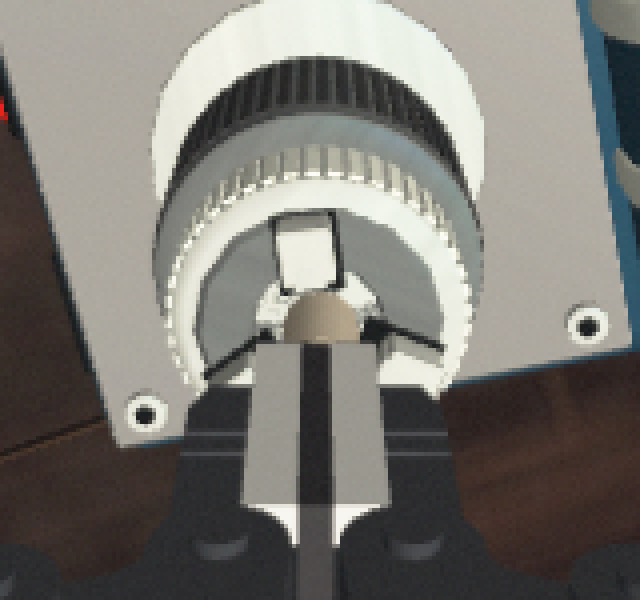

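The closed fingers stand above the bit even though the TCP reads 109.5, so the real fingertips sit well behind the reported TCP. I'll measure the offset by touching the bit top, known to be at 141, gently.

Run:
```python
from h import *
print(manip.move_straight([516.5,204.5,89.5],ori(1.2),rate=20,force_limit=3))
print(manip.read_eef_pos(),manip.read_force(),manip.read_gripper_width(),manip.read_t())
```

```text
True
[516.90479824 204.43552094 101.76647621] [-2.44481085e-01  6.98532807e-04  5.34530639e+00] -0.24738183065845254 4.8417
```

Contact came at TCP 101.8, so the real shut tips are about 39 mm behind the reported TCP. I'll use that offset from here on.

```bash
cat >> h.py <<'E'
OFF=42.   # real tip height minus reported TCP height at 40-48 mm opening
AX=[516.5,204.5]
def P(tip): return [*AX,tip-OFF]
E
python3 - <<'E'
from h import *
import cv2
manip.move_straight([*AX,125],ori(1.2),rate=150)
manip.release()
print(manip.move_straight(P(112),ori(1.2),rate=80,force_limit=8),manip.read_eef_pos())
manip.grasp(50)
print(manip.read_gripper_width(),manip.read_grasp_force(),manip.read_force(),manip.read_moment(),manip.read_eef_pos(),manip.read_t())
a=imaging.snapshot("scene")[180:310,205:305,::-1];b=imaging.snapshot("wrist")[:,:,::-1]
cv2.imwrite("pics/w5.png",np.hstack([cv2.resize(a,(323,420),interpolation=3),cv2.resize(b,(470,420))]))
E
```

```text
False [516.92576031 204.73156226  70.39519311]
37.924237661569215 50.13062596321106 [ 0.52034183 -1.03991483  3.90315715] [-0.31231009 -0.03366127 -0.00672667] [516.99850352 204.5511457   70.75650303] 7.2583
```

View pics/w5.png

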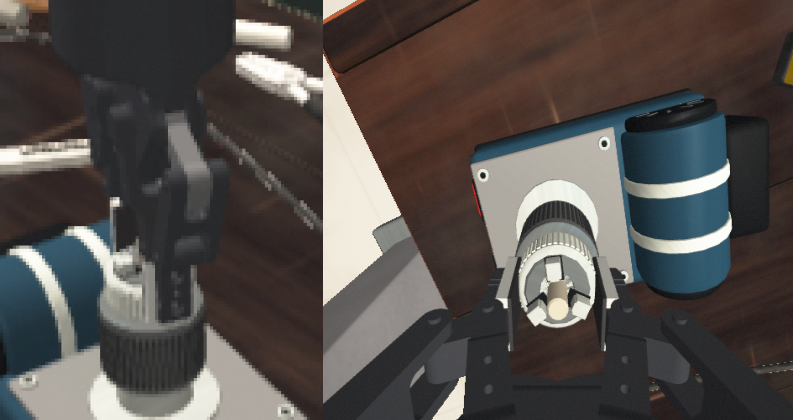

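The pads hold the sleeve at 37.9 mm with 50 N, and the tips are just above the collar. Now I'll turn it clockwise.

Run:
```python
from h import *
p=[*AX,manip.read_eef_pos()[2]]
a=1.2
while a>-0.45:
    a-=.15
    manip.move_straight(p,ori(a),rate=150)
    m=manip.read_moment()
    print(round(a,2),np.round(m,2),np.round(manip.read_force(),1),round(manip.read_grasp_force()),round(manip.read_gripper_width(),1),round(manip.read_t(),2))
    if abs(m[2])>.34: break
```

```text
1.05 [-0.24 -0.24 -0.14] [ 0.6 -1.   2.1] 51 38.3 7.66
0.9 [ 0.08 -0.07 -0.08] [-0.1  0.9  2.7] 51 38.2 7.96
0.75 [ 0.44  0.15 -0.09] [-0.8  1.   2.8] 51 38.3 8.26
0.6 [ 0.8   0.51 -0.06] [-1.4  2.2  3.3] 51 38.0 8.56
0.45 [ 1.2   0.74 -0.12] [-3.   3.5  3.1] 51 37.9 8.86
0.3 [ 1.44  0.99 -0.08] [-3.8  4.3  3.6] 51 37.9 9.16
0.15 [ 1.53  1.08 -0.09] [-3.7  4.6  4.4] 51 37.8 9.46
-0.0 [ 1.68  1.15 -0.14] [-3.2  6.5  3.6] 51 38.1 9.76
-0.15 [ 1.83  1.15 -0.07] [-3.7  6.8  3.4] 51 38.3 10.06
-0.3 [ 1.91  1.13 -0.05] [-4.1  6.6  4.3] 51 38.1 10.36
-0.45 [ 2.04  1.1  -0.09] [-3.8  7.2  3.1] 51 38.2 10.66
```

Run:
```python
from h import *
p=[*AX,manip.read_eef_pos()[2]]
a=-.45
for k in range(6):
    a-=.12
    manip.move_straight(p,ori(a),rate=150)
    m=manip.read_moment()
    print(round(a,2),np.round(m,2),np.round(manip.read_force(),1),np.round(manip.read_joint_efforts()[5],3),round(manip.read_gripper_width(),1),round(manip.read_t(),2))
    if abs(m[2])>.34: break
import cv2
b=imaging.snapshot("wrist");cv2.imwrite("pics/w6.png",cv2.resize(b[200:380,160:400,::-1],(800,600),interpolation=3))
```

```text
-0.57 [ 2.11  1.07 -0.04] [-3.6  7.5  2.5] 0.041 38.2 10.93
-0.69 [ 2.18  0.98 -0.1 ] [-3.1  6.6  2.8] 0.042 38.1 11.19
-0.81 [ 2.23  1.04 -0.13] [-3.3  7.4  1.8] 0.042 38.2 11.46
-0.93 [ 2.25  0.93 -0.09] [-3.5  7.8  1.3] 0.043 38.1 11.72
-1.05 [ 2.34  0.88 -0.1 ] [-2.4  8.3  1.8] 0.044 38.5 11.99
-1.17 [ 2.37  0.82 -0.05] [-2.7  8.5  2.3] 0.045 38.1 12.26
```

View pics/w6.png

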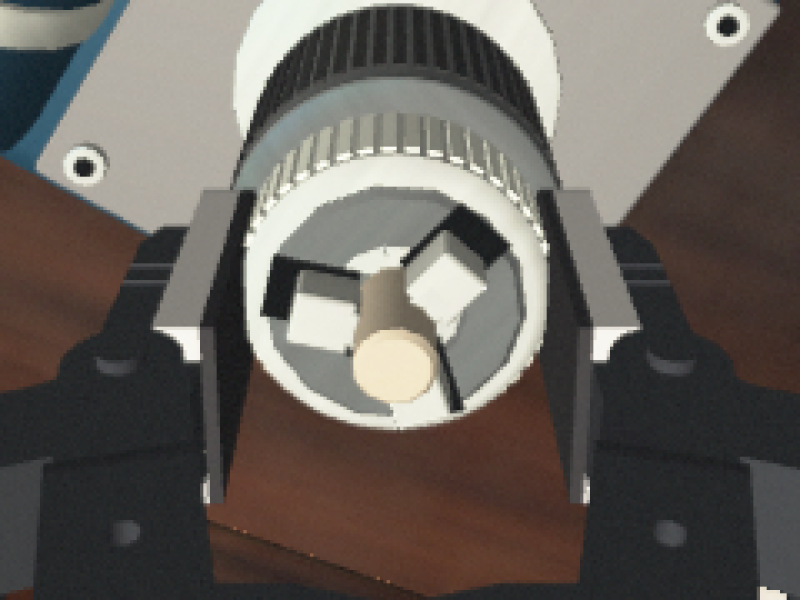

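The wrist view shows the jaws, at about (322,325) and (447,290), moved in to the bit, and the holder seems to have been dragged round. To check, I'll turn a little more and see whether the jaws stay fixed in the hand's view.

Run:
```python
from h import *
import cv2
z=manip.read_eef_pos()[2]; p=[*AX,z]; a=-1.17
im=[imaging.snapshot("wrist")]
for k in range(2):
    a-=.12; manip.move_straight(p,ori(a),rate=150); im.append(imaging.snapshot("wrist"))
    print(np.round(manip.read_moment(),2),round(manip.read_t(),2))
g=[cv2.cvtColor(i,cv2.COLOR_RGB2GRAY)[200:380,160:400] for i in im]
pts=cv2.goodFeaturesToTrack(g[0],80,.02,4)
q=pts
for i in (1,2): q,st,_=cv2.calcOpticalFlowPyrLK(g[i-1],g[i],q,None,winSize=(15,15))
for s,e in zip(pts[:,0],q[:,0]):
    if 70<s[0]<170 and 25<s[1]<130: print(np.round(s*3.33),np.round((e-s)*3.33,1))
```

```text
[ 2.37  0.68 -0.09] 12.68
[ 2.36  0.58 -0.1 ] 12.99
[263. 310.] [ 0.5 -0.4]
[460. 406.] [ 0.7 -0.2]
[416. 147.] [0.7 0.4]
[450. 157.] [1.1 0.2]
[250. 230.] [0.5 0.1]
[296. 293.] [0.8 0.3]
[283. 316.] [ 1.  -0.4]
[400. 150.] [0.8 0.6]
[276. 256.] [ 1.  -0.1]
[350. 346.] [0.5 0.3]
[543. 243.] [0.6 0. ]
[463. 166.] [1.  0.2]
[356. 273.] [-2.4  0.2]
[386. 410.] [ 0.2 -0.1]
[370. 150.] [0.5 0.9]
[506. 243.] [1.2 0.2]
[483. 176.] [1.1 0.2]
[353. 157.] [0.9 0.7]
[256. 213.] [0.5 0.4]
[310. 173.] [1.  0.6]
[533. 220.] [1.  0.8]
[276. 196.] [0.8 0.7]
[400. 260.] [10.3 -9.2]
[383. 147.] [0.8 0.8]
[283. 180.] [0.9 0.8]
[480. 286.] [0.6 0.2]
[350. 303.] [-0.3 -0.2]
[286. 336.] [ 1.  -0.3]
[330. 163.] [0.9 0.7]
[250. 193.] [0.3 0.4]
[523. 206.] [ 0.7 -0. ]
[443. 233.] [0.5 0.4]
[506. 190.] [1.  0.2]
[483. 263.] [1.  0.1]
[410. 300.] [1.  0.6]
[533. 353.] [0.2 5.4]
[300. 270.] [1. 0.]
[296. 176.] [1.  0.7]
[243. 243.] [ 0.3 -0.3]
[549. 190.] [ 0.6 -0.3]
[523. 370.] [ 6.2 -4.9]
[453. 203.] [ 0.5 -0.5]
[549. 133.] [0.8 0.1]
[433. 383.] [ 0.5 -0.9]
[543. 256.] [ 0.4 -0.1]
[443. 320.] [1.1 2.7]
[256. 356.] [0.6 0.2]
[506. 360.] [-3.2  6.9]
[503. 390.] [ 18.7 -14.9]
[443. 250.] [0.8 0.5]
[240. 133.] [ 1.1 -0.5]
[356. 316.] [0.4 0.4]
[436. 340.] [2.8 7.6]
[563. 186.] [ 0.9 -0. ]
```

Everything moves with the hand, so the jaws are tight and the whole holder is dragging. Next I'll release, turn so the fingers clear the motor, and take the collar.

Run:
```python
from h import *
manip.release()
z=manip.read_eef_pos()[2]
manip.move_straight([*AX,z+15],ori(-1.41),rate=150)
manip.move_to([*AX,z+15],ori(-.15))
print(manip.move_straight(P(77),ori(-.15),rate=80,force_limit=10),manip.read_eef_pos(),manip.read_force())
manip.grasp(100)
print(manip.read_gripper_width(),manip.read_grasp_force(),manip.read_force(),manip.read_moment(),manip.read_eef_pos(),manip.read_t())
```

```text
False [516.8752573  204.71306803  35.2732508 ] [ 0.77456256 -0.37834491 -0.36282749]
46.495985466759585 101.49380335758906 [-2.25496144  4.16892     4.0804846 ] [ 0.84689927  0.74794893 -0.04278405] [517.14419532 205.75284256  36.13673748] 16.1417
```

```bash
cat > push.py <<'E'
from h import *
z0=36.1; a=-.15
def st(): return round(a,2),np.round(manip.read_force(),1),np.round(manip.read_moment()[2],2),round(manip.read_eef_pos()[2],1),round(manip.read_gripper_width(),1),round(manip.read_t(),2)
print(manip.move_straight([*AX,z0-9],ori(a),rate=20,force_limit=18),*st())
zc=manip.read_eef_pos()[2]-1
for k in range(30):
    a-=.07
    manip.move_straight([*AX,zc],ori(a),rate=100)
    if k%3==2 or manip.read_force()[2]<12: print(*st())
    if manip.read_force()[2]<11 or manip.read_force()[2]>45: break
E
python3 push.py
```

```text
False -0.15 [-3.2  4.2  7. ] -0.12 28.2 45.9 16.68
-0.22 [-3.1  4.5  7. ] -0.4 28.4 46.3 16.93
```

Run:
```python
from h import *
import cv2
def st(): return np.round(manip.read_force(),1),np.round(manip.read_moment()[2],2),round(manip.read_eef_pos()[2],1),round(manip.read_gripper_width(),1),round(manip.read_t(),2)
a=-.22
im0=imaging.snapshot("wrist")
for z in (26,24,22,20):
    s=manip.move_straight([*AX,z],ori(a),rate=20,force_limit=25); print(z,s,*st())
    if s or manip.read_force()[2]>35: break
im1=imaging.snapshot("wrist")
np.savez("fl",im0=im0,im1=im1)
g=[cv2.cvtColor(i,cv2.COLOR_RGB2GRAY) for i in(im0,im1)]
m=np.zeros_like(g[0]);m[200:380,220:340]=255
p=cv2.goodFeaturesToTrack(g[0],40,.03,4,mask=m);q,_,_=cv2.calcOpticalFlowPyrLK(*g,p,None,winSize=(15,15))
print(np.round(np.hstack([p[:,0],q[:,0]-p[:,0]]),1)[:25])
```

```text
26 False [-3.   4.3  6.2] -0.37 27.2 46.7 17.23
24 False [-2.   5.1  7.3] -0.35 25.3 46.4 17.48
22 False [-3.7  4.9  7.7] -0.41 23.3 46.4 17.73
20 False [-5.7  5.1 13.2] -0.27 22.3 46.9 17.98
[[ 2.27e+02  2.58e+02  1.00e-01  1.00e-01]
 [ 3.28e+02  3.60e+02  2.00e-01  3.00e-01]
 [ 2.52e+02  3.51e+02  1.00e-01  3.00e-01]
 [ 2.29e+02  3.67e+02  1.00e-01  2.00e-01]
 [ 2.98e+02  3.50e+02  2.00e-01  4.00e-01]
 [ 2.34e+02  3.74e+02 -0.00e+00  1.00e-01]
 [ 3.21e+02  3.74e+02  2.00e-01  1.00e-01]
 [ 2.96e+02  3.76e+02 -0.00e+00  0.00e+00]
 [ 3.30e+02  2.58e+02 -0.00e+00  0.00e+00]
 [ 3.17e+02  3.73e+02  2.00e-01  1.00e-01]
 [ 3.03e+02  3.48e+02  3.00e-01  4.00e-01]
 [ 2.56e+02  3.51e+02  1.00e-01  4.00e-01]
 [ 2.22e+02  2.59e+02 -0.00e+00  1.00e-01]
 [ 2.59e+02  3.09e+02  1.00e-01  3.00e-01]
 [ 3.10e+02  2.97e+02  1.00e-01  3.00e-01]
 [ 2.39e+02  3.74e+02 -0.00e+00  0.00e+00]
 [ 2.83e+02  3.19e+02  1.00e-01  4.00e-01]
 [ 3.02e+02  2.93e+02  1.00e-01  3.00e-01]
 [ 3.37e+02  3.50e+02  4.00e-01 -1.00e-01]
 [ 3.18e+02  3.04e+02  1.00e-01  3.00e-01]
 [ 3.06e+02  2.95e+02  1.00e-01  3.00e-01]
 [ 2.93e+02  2.91e+02  0.00e+00  3.00e-01]
 [ 3.35e+02  2.58e+02  1.00e-01  0.00e+00]
 [ 2.86e+02  3.06e+02  1.00e-01  3.00e-01]
 [ 2.80e+02  2.89e+02  0.00e+00  3.00e-01]]
```

Run:
```python
from h import *
import cv2
manip.move_straight([*AX,18.5],ori(-.21),rate=20,force_limit=25)
manip.wait(.6)
print(manip.read_force(),manip.read_moment()[2],manip.read_eef_pos(),manip.read_grasp_force(),manip.read_gripper_width(),manip.read_t())
a=imaging.snapshot("scene")[200:330,205:305,::-1];b=imaging.snapshot("wrist")[190:380,170:390,::-1]
cv2.imwrite("pics/w7.png",np.hstack([cv2.resize(a,(323,420),interpolation=3),cv2.resize(b,(470,420))]))
```

```text
[-7.16441273  3.35552724 20.39429971] -0.273879412578812 [517.37877546 205.77492418  22.25182599] 103.39428331819363 46.45493968994101 18.8833
```

View pics/w7.png

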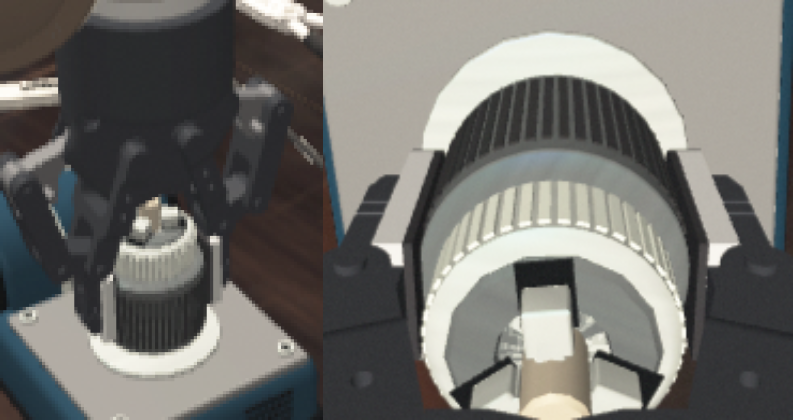

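The collar is down at the ring and gripped, the jaws are closed on the upright bit, and z stays at 22.25 as the push force rises to 20 N. It is on its stop, so I'll hand in.

```bash
python3 -c "
from plant import job_done
print(job_done())"
```

```text
the job is handed in; nothing more can be done
None
```

I handed the job in with the jaws closed tight on the bit and the collar gripped at about 100 N and held about 13.8 mm down on its stop; the judge returned no verdict.

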